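# Open the feed deck and slide the rails to the stop

## Robot

A 6-joint arm with a two-finger parallel gripper is mounted at the origin on the work surface. World frame = base frame: x ahead of the robot, y to its left, z up, the work surface at z = 0. Lengths are in m, angles in rad, forces in N, time in s.
With the tool pointing down it reaches from about 0.3 to 0.825 m from the base axis. Payload 5.4 kg.
Tool frame: the origin (TCP) lies midway between the tips of the shut fingers; the grasp point (between the pads) lies arm.hold_point_z behind it (arm.hold_point_z is the distance from the TCP to the grasp point, in m); z points along the fingers, y is the line along which they close (so a half turn about z gives the same grasp; the last joint's range is limited). The gripper opens to 92 mm and grips with 3 to 60 N. Pads are 20 mm wide; open, the fingers measure 128 mm over their backs; the gripper's body (75 mm by 189 mm) begins 69 mm behind the grasp point.
Start: joints at [-1.451, 0.158, 1.597, -0, 1.386, -0.21], TCP at [0.186, -0.544, 0.215] pointing down, gripper open.
Joint ranges: [-2.91, 2.91], [-0.94, 2.29], [0.18, 2.7], [-1.29, 4.43], [0.17, 2.64], [-3, 3]. Speed limits (rad/s): [2.57, 2.57, 3.14, 3.14, 3.14, 3.14].

## Interface

Orientations are given as [roll, pitch, yaw] about the fixed x, y, z axes, in that order (R = Rz(yaw) Ry(pitch) Rx(roll)).
In Python, from station import arm gives the robot as it stands.
- The arm moves only by the tool send_rows, never from a script. Its argument "increments" is one flat list of numbers, 5 for each row, row after row: the shift along the tool's x, y, z in mm, then the turn about the tool's z in rad, then the opening, from -1 (shut) to 1 (fully open). A call has 1 to 12 rows; each row shifts and turns the commanded pose from where the row before left it, along the tool's axes as they then stand; what a row does not reach is not made up. A row lasts 1/8 s, in which the tool goes at most 62.5 mm and 10.7 degrees, less where a joint would pass 70% of its speed; a pose out of reach is approached as far as the arm can. A call with a gripper value outside its range is refused whole. The fingers move at their own pace and stop on an object; the grip force is fixed at half the most. Time passes only in rows, so rows that do not move let the fingers close. It gives the time, the measured TCP pose, the force, the opening and the grip force at its end, in the units of the state.
- arm.read_state(): the state, without advancing time (a new reading comes with each control period).
- arm.get_image(name): name is "scene" or "top" or "wrist"; returns the picture (384x512x3 uint8, red, green, blue); there is no depth.
- arm.get_calibration(name): a dict with "fovy" (degrees; the focal length in pixels is half the picture's height over the tangent of half this angle, whatever the lens; pixels are square), "cx", "cy" (the principal point, pixels), "dist" ([k1, k2, p1, p2, k3] as OpenCV has them; the pictures are not rectified), "rvec" (rotation vector, rad) and "tvec" (3), from world to camera coordinates, as OpenCV has them. Camera axes: x right, y down, z forward; pixel columns grow to the right and rows downward; lengths in m; the calibration is good to about 2 mm. A picture is of the moment at which its call begins: read the wrist's pose just before it. get_calibration takes no time and is no camera call; for the wrist camera it gives the pose at the moment of the call.
- arm.sign_off(): hands the job in; it is judged then, once.
Trained networks look in the newest picture that a camera, given by its name, has taken for a name from the list of things; names that differ only in an ending like _2 or _b are one class to them, and where a whole thing is asked for, a point or a joint stands for the part that bears it (a point fixed in the world has none). Each returns a list of dicts, best first, with "conf" (0 to 1); they miss things now and then, are a little off and sometimes report something else, mostly with a low value. They report only what shows in the picture. A call takes as long as a camera call. They do not tell look-alikes from the thing itself.
- arm.spot_in(target, camera): "at" ([column, row] in pixels, amid what is visible of it).
- arm.trace(target, camera): "pixels" (384x512 bool, what is visible of it) and "at" ([column, row] in pixels, amid what is visible of it).
The state is a dict: "time_s": time; "joint_pos": joint angles; "joint_vel": joint speeds; "joint_torque": joint torques, N m; "eef_pos": TCP position; "ee_rot": TCP orientation; "wrist_force": force on the tool from outside, world axes, zero at the start; "moment": the same for the moment, N m; "width": finger opening in m; "gripper_force": force on a finger pad.
Only numpy, scipy, OpenCV 4.12 (cv2) and the standard library are available. Lean on these libraries where they do the work, as an engineer would, in place of code of your own. Each camera call takes 0.05 s, during which the arm holds its last target. There are 200 camera calls.

## Task

First lift the retaining bar out of its two open brackets on the feed deck and set it down, without dropping it, flat in the black tray with its handle up. Then slide the two long rails along their lanes, without lifting them off the deck, past the brackets until they come up against the steel stop at the other end. Leave the short offcut in its lane, and do not disturb the other things on the bench.

Things in the scene. Friction and masses are not known exactly. Their poses are not given: they have to be found in the camera images.
- deck: plywood feed deck fixed to the bench, 210 (x) x 350 (y) mm; origin at the centre of its underside; floor 15 mm above the bench. Three straight lanes along its y axis, centres at x = -48, 0, +48 mm, each 42 mm wide, parted by wooden strips 6 mm wide whose tops are 27 mm above the bench. The rails are stored in the +y half and leave towards -y. The floor is level and smooth throughout.
- deck_slots (a point): middle between the two steel U-brackets, at the height of the slot bottoms (29 mm above the bench), 10 mm to +y of the deck's middle. Brackets at 86 mm to either side along the deck's x, 16 mm thick, 47 mm along y, open at the top, tops 55 mm above the bench, slots 29 mm wide along y. The bar lies in the slots across all the lanes and shuts them.
- deck_lip (a point): middle of the top of the low wooden lip that closes the storage end of all lanes, at y = +170 mm of the deck, 10 mm thick; its top is 27 mm above the bench like that of the strips, so a fingertip held between 30 and 40 mm over the bench passes over it and meets the end of a rail.
- deck_stop (a point): foot of the face of the dark steel stop across all lanes at the deck's other end, y = -165 mm of the deck, at floor height; the stop rises 35 mm above the floor.
- bar_grip (a point): middle of the handle of the retaining bar. The aluminium bar is 220 x 25 x 16 mm, about 0.3 kg, its length along this x axis; an upright wooden handle 70 (x) x 20 (y) x 50 mm high stands on its middle. This point is 46 mm above the bar's underside, 20 mm below the handle's top; z points up.
- tray: shallow black plastic tray fixed on the bench, 280 (x) x 100 (y) mm outside, walls 4 mm thick and 18 mm high; origin at the centre of its underside, inner floor about 4 mm above it. Room for the bar lengthwise along x.
- rail_a_center (a point): centre of a long rail, a wooden block 34 (x) x 130 (y) x 30 (z) mm, about 0.1 kg, lying in one of the lanes, free to slide; this y is along the lane. Its top is 45 mm above the bench. At the stop its centre is at y = -100 mm of the deck.
- rail_b_center (a point): centre of the other long rail, the same in size, in another lane
- offcut_center (a point): centre of the short offcut, a wooden block 34 x 90 x 30 mm, in the third lane (which lane is which varies); it stays there
- sander: cork sanding block, 110 x 60 x 35 mm, lying beside the deck on its near side; bystander
- tape: tape measure, about 68 mm round and 36 mm high, behind the deck; bystander
- glue: white bottle of glue, 60 mm across, 160 mm high, standing behind the deck; bystander
- tin: open steel tin, 84 mm across, 75 mm high, at the back; bystander
- square: try square with a wooden stock 120 mm long and a 200 mm steel blade, lying at the right; bystander
- brush: bench brush lying at the left; bystander
Mind the look-alikes: they are no part of the job. Leave any turquoise or yellow look-alike of the part that bears rail_a_center alone. Of the things that look like the part that bears bar_grip, the larger one is meant.

How it is judged:
On the way, in this order (a step that is already met when the one before it is completed fails the run):
1. the bar is lifted clear of its brackets while both long rails are still stored (z of bar_grip in the frame of deck above 0.105 m and y of each of rail_a_center, rail_b_center in the frame of deck above 0.07 m), for 0.1 s.
2. the bar lies flat in the tray, handle up and let go, both long rails still stored (x of bar_grip in the frame of tray between -0.03 and 0.03 m and y of bar_grip in the frame of tray between -0.032 and 0.032 m and z of bar_grip in the frame of tray below 0.056 m and angle between bar_grip's own z axis and vertical below 0.12 rad and contact force between the fingers and bar below 0.1 N and y of each of rail_a_center, rail_b_center in the frame of deck above 0.07 m), for 0.2 s.
At the end, for the whole second after the job is handed in: The bar lies flat in the tray, handle up, inside its walls; both long rails lie on the deck floor in the lanes beyond the brackets, their ends within 10 mm of the steel stop; the short offcut lies in its lane within 15 mm of where it was; all is let go and at rest (x of bar_grip in the frame of tray between -0.03 and 0.03 m and y of bar_grip in the frame of tray between -0.032 and 0.032 m and z of bar_grip in the frame of tray below 0.056 m and angle between bar_grip's own z axis and vertical below 0.12 rad and contact force between the fingers and bar below 0.1 N and y of rail_a_center in the frame of deck between -0.105 and -0.09 m and x of rail_a_center in the frame of deck between -0.06 and 0.06 m and z of each of rail_a_center, rail_b_center, offcut_center in the frame of deck below 0.036 m and y of rail_b_center in the frame of deck between -0.105 and -0.09 m and x of rail_b_center in the frame of deck between -0.06 and 0.06 m and y of offcut_center in the frame of deck above 0.07 m and distance of offcut_center from where it was at the start of the episode below 0.015 m and linear speed of each of bar, rail_a, rail_b, offcut below 0.02 m/s); the robot touches nothing.
It fails at once if the bar is dropped (it falls from more than about 3 cm) (contact force between the fingers and bar below 0.1 N and linear speed of bar above 0.8 m/s).
It fails at once if a long rail is lifted more than 15 mm off the deck (height (world z) of any of rail_a_center, rail_b_center above 0.045 m).
It fails at once if a bystander on the bench is moved by more than 30 mm (distance of any of sander, tape, glue, tin, square, brush from where it was at the start of the episode above 0.03 m).
It also fails if it takes over 62 s, if anything falls off the work surface, if the arm or the gripper's body presses on something with over 40 N, if the wrist force passes 120 N, or if a joint passes its speed limit or range.

## Working session

There is one attempt and no reset: what is moved stays moved. The work goes in short steps, Python scripts to look and compute and a tool call to move; the robot and the scene stay as the last step left them, time stands still between calls to the robot, and variables do not carry over. Pictures are saved under pics/ and viewed, at most 10 in all, crops included, and the job is handed in when it is done.

Besides the shell and the picture viewer there is one more tool, called as name(argument=value, ...) on one line, values as JSON. send_rows: Moves the arm, as the interface text tells. Its arguments: {"type":"object","properties":{"increments":{"type":"array","items":{"type":"number"}}},"required":["increments"]}

```bash
mkdir -p pics; cat > h.py <<'E'
import numpy as np, cv2
from station import arm
def K(c):
    f=192/np.tan(np.radians(c["fovy"])/2)
    return np.array([[f,0,c["cx"]],[0,f,c["cy"]],[0,0,1.]])
def ray(name,px,z,c=None):
    c=c or arm.get_calibration(name)
    u=cv2.undistortPoints(np.array(px,float).reshape(-1,1,2),K(c),np.array(c["dist"],float)).reshape(-1,2)
    R=cv2.Rodrigues(np.array(c["rvec"],float))[0]; t=np.array(c["tvec"],float).ravel()
    o=-R.T@t; d=np.c_[u,np.ones(len(u))]@R
    return o+d*((z-o[2])/d[:,2])[:,None]
def proj(name,P,c=None):
    c=c or arm.get_calibration(name)
    return cv2.projectPoints(np.array(P,float).reshape(-1,1,3),np.array(c["rvec"],float),np.array(c["tvec"],float),K(c),np.array(c["dist"],float))[0].reshape(-1,2)
def save(name,f,im=None):
    im=arm.get_image(name) if im is None else im
    cv2.imwrite("pics/"+f,cv2.resize(im[:,:,::-1],(768,576),interpolation=cv2.INTER_CUBIC)); return im
E
python3 - <<'E'
from h import *
s=arm.read_state(); print({k:np.round(v,3) for k,v in s.items()}, arm.hold_point_z)
save("top","top1.png"); save("scene","scene1.png")
for cam in("top","scene"):
  print(cam,{k:np.round(v,3) for k,v in arm.get_calibration(cam).items()})
  for n in["deck","tray","bar_grip","rail_a_center","offcut_center","sander","tape","glue","tin","square","brush"]:
    print(n,[(np.round(d["at"]),round(d["conf"],2)) for d in arm.spot_in(n,cam)])
E
```

```text
{'time_s': np.float64(0.0), 'joint_pos': array([-1.451,  0.159,  1.598, -0.   ,  1.386, -0.21 ]), 'joint_vel': array([-0.001, -0.001,  0.001,  0.   , -0.002,  0.001]), 'joint_torque': array([-3.0000e-03, -3.8557e+01, -3.2211e+01,  7.0000e-02,  3.8000e-02,
       -0.0000e+00]), 'eef_pos': array([ 0.186, -0.543,  0.214]), 'ee_rot': array([-3.14, -0.  ,  0.33]), 'wrist_force': array([ 0.087, -0.324,  0.707]), 'moment': array([ 0.023, -0.006,  0.014]), 'gripper_force': np.float64(0.0), 'width': np.float64(0.092)} 0.0187
top {'fovy': np.float64(51.052), 'cx': np.float64(255.691), 'cy': np.float64(183.225), 'dist': array([-0.075,  0.   ,  0.   ,  0.   ,  0.   ]), 'rvec': array([ 2.196, -2.03 ,  0.21 ]), 'tvec': array([-0.054,  0.5  ,  1.455])}
deck [(array([300., 180.]), 0.89)]
tray [(array([177., 163.]), 0.67), (array([324., 120.]), 0.21), (array([261., 162.]), 0.17)]
bar_grip [(array([280., 170.]), 0.68), (array([368., 148.]), 0.59)]
rail_a_center [(array([260., 165.]), 0.92), (array([317., 254.]), 0.57), (array([183., 235.]), 0.56), (array([396., 185.]), 0.51)]
offcut_center [(array([26
[... 455 characters left out ...]
2.585, -1.196]), 'tvec': array([ 0.453, -0.078,  1.483])}
deck [(array([214., 196.]), 0.77)]
tray [(array([281., 293.]), 0.68), (array([210., 190.]), 0.65), (array([248., 211.]), 0.17)]
bar_grip [(array([157., 165.]), 0.75), (array([219., 192.]), 0.65)]
rail_a_center [(array([362., 244.]), 0.84), (array([234., 216.]), 0.81), (array([281., 153.]), 0.68), (array([267., 184.]), 0.17)]
offcut_center [(array([219., 200.]), 0.73), (array([214., 217.]), 0.66)]
sander [(array([265., 180.]), 0.82)]
tape [(array([176., 218.]), 0.75)]
glue [(array([322., 357.]), 0.73), (array([175., 137.]), 0.26)]
tin [(array([206., 286.]), 0.96)]
square [(array([176., 137.]), 0.58)]
brush [(array([320., 358.]), 0.72)]
```

View pics/top1.png

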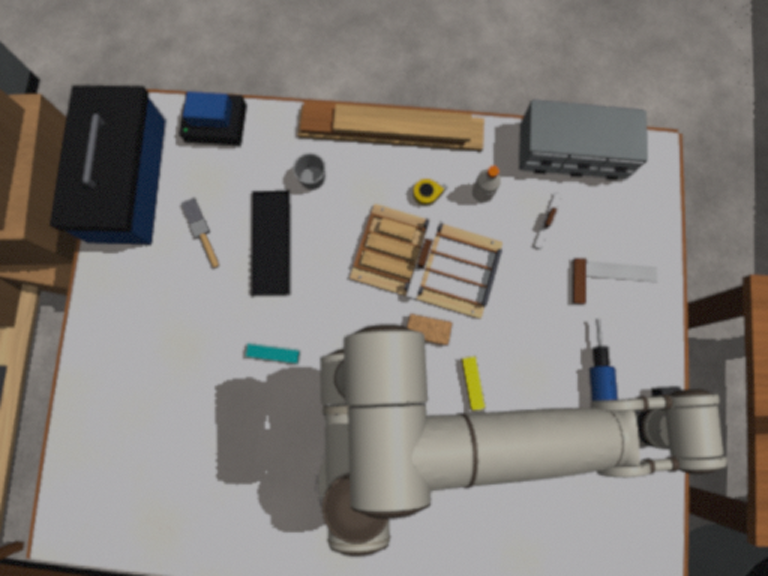

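View pics/scene1.png

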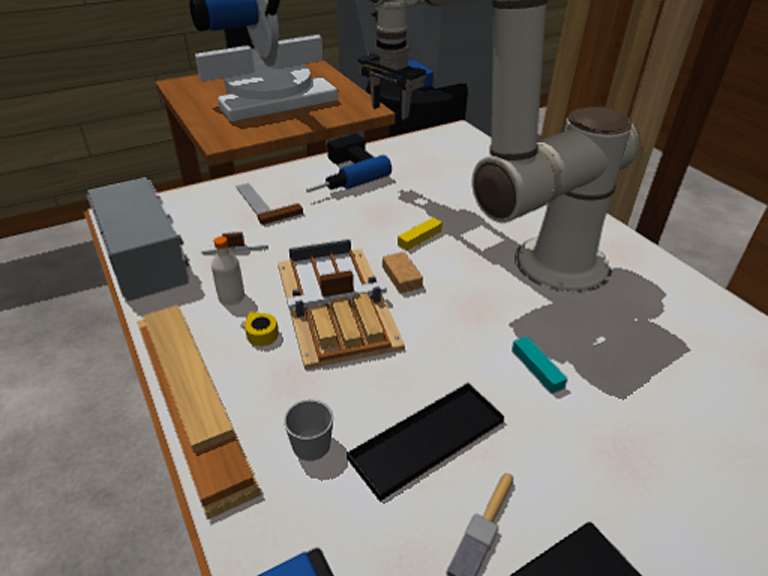

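The top view shows the deck at about (284,174) px (native), with its storage end to the left (+y world). The stop is on the right, the bar lies across at about (282,175), the black tray is at (180,162), and the short offcut seems to be in the upper lane. The smaller look-alike bar is at (364,148); the turquoise and yellow blocks are near the robot.

```bash
cat > m1.py <<'E'
from h import *
arm.get_image("top")
for n,z in(("deck",.027),("tray",.018)):
  d=arm.trace(n,"top")[0]; m=d["pixels"].astype(np.uint8)
  ys,xs=np.nonzero(m); P=ray("top",np.c_[xs,ys],z)[:,:2]
  r=cv2.minAreaRect((P*1000).astype(np.float32)); print(n,len(xs),r)
print(ray("top",[[280,170]],.075),ray("top",[[368,148]],.05))
E
python3 m1.py
```

```text
deck 3589 ((554.3916625976562, -118.64521789550781), (357.1112976074219, 217.18685913085938), 76.74140930175781)
tray 1844 ((571.7273559570312, 284.4455261230469), (287.4794616699219, 103.2113037109375), 7.201475620269775)
[[ 0.55516245 -0.10039331  0.075     ]] [[ 0.67514648 -0.43379112  0.05      ]]
```

```bash
cat >> h.py <<'E'
def yaw():
    return arm.read_state()["ee_rot"][2]
def go(P,y=None):
    s=arm.read_state(); a=s["ee_rot"][2] if y is None else y
    d=(np.array(P)-s["eef_pos"])*1000
    print("pos",np.round(s["eef_pos"],4),"rot",np.round(s["ee_rot"],3),"F",np.round(s["wrist_force"],1),"t",round(s["time_s"],2),"w",round(s["width"],4),
     "| turn",round(-(a-s["ee_rot"][2]),4),"tool mm",np.round([d@[np.cos(a),np.sin(a),0],d@[np.sin(a),-np.cos(a),0],-d[2]],1))
E
python3 - <<'E'
from h import *
c=arm.get_calibration("wrist"); R=cv2.Rodrigues(np.array(c["rvec"],float))[0]; o=-R.T@np.array(c["tvec"],float).ravel()
s=arm.read_state(); a=s["ee_rot"][2]; print(c["fovy"],o-s["eef_pos"]); d=o-s["eef_pos"]
print(d@[np.cos(a),np.sin(a),0],d@[np.sin(a),-np.cos(a),0]); print(R)
go([.49,-.12,.33],-.232)
E
```

```text
67.77701680498326 [0.07230139 0.02404255 0.17101936]
0.07619114388073508 0.0006669681676142701
[[ 0.32328744 -0.94629977 -0.00140392]
 [-0.91110192 -0.31166286  0.26973978]
 [-0.25569224 -0.08592437 -0.96293223]]
pos [ 0.1862 -0.544   0.2146] rot [3.142 0.    0.33 ] F [ 0.   0.1 -1. ] t 1.35 w 0.092 | turn 0.5618 tool mm [ 198.2 -482.5 -115.4]
```

send_rows(increments=[0,0,-15,0.14,1,0,0,-15,0.14,1,0,0,-15,0.14,1,0,0,-20,0.142,1,33,-55,0,0,1,33,-55,0,0,1,33,-55,0,0,1,33,-55,0,0,1,33,-55,0,0,1,33,-55,0,0,1,33,-55,0,0,1,33,-55,0,0,1])

```text
time_s: 2.85
eef_pos: [0.5365, -0.1843, 0.2799]
ee_rot: [3.141, -0.001, -0.232]
wrist_force: [0.1, 0.0, 0.1]
width: 0.092
gripper_force: 0.0
```

send_rows(increments=[33,-55,0,0,1,0,0,0,0,1,0,0,0,0,1])

```text
time_s: 3.22
eef_pos: [0.5786, -0.1414, 0.2794]
ee_rot: [3.141, 0.001, -0.232]
wrist_force: [-0.5, 0.6, -0.2]
width: 0.0919
gripper_force: 0.0
```

```bash
cat > m2.py <<'E'
from h import *
import pickle,sys
go([.59,-.127,.28],-.232)
c=arm.get_calibration("wrist"); im=save("wrist",sys.argv[1]+".png"); pickle.dump((c,im),open(sys.argv[1]+".pkl","wb"))
for n,z in(("deck",.027),("tray",.018),("bar_grip",.075),("rail_a_center",.045),("offcut_center",.045),("deck_slots",.029),("deck_lip",.027),("deck_stop",.015)):
  for d in arm.trace(n,"wrist"):
    m=d["pixels"]; ys,xs=np.nonzero(m)
    P=ray("wrist",np.c_[xs,ys],z,c)[:,:2] if len(xs) else np.zeros((1,2))
    r=cv2.minAreaRect((P*1000).astype(np.float32)); print(n,round(d["conf"],2),np.round(d["at"]),len(xs),np.round(r[0]),np.round(r[1]),round(r[2],1),"at",np.round(ray("wrist",[d["at"]],z,c)[0],4))
E
python3 m2.py w1
```

```text
pos [ 0.5786 -0.1414  0.2794] rot [ 3.141e+00  1.000e-03 -2.320e-01] F [-0.5  0.6 -0.2] t 3.23 w 0.0919 | turn 0.0002 tool mm [  7.8 -16.6  -0.6]
deck 0.87 [282. 166.] 21505 [ 559. -123.] [361. 212.] 77.1 at [ 0.5715 -0.179   0.027 ]
tray 0.85 [ 23. 235.] 3784 [572. 229.] [110. 191.] 62.9 at [0.5566 0.2575 0.018 ]
tray 0.47 [281. 166.] 21379 [ 558. -123.] [367. 217.] 77.2 at [ 0.5698 -0.1788  0.018 ]
bar_grip 0.83 [234. 179.] 2618 [ 570. -113.] [ 26. 203.] 76.7 at [ 0.5783 -0.1105  0.075 ]
bar_grip 0.62 [440.  40.] 2325 [ 672. -393.] [ 38. 109.] 70.1 at [ 0.6862 -0.3913  0.075 ]
rail_a_center 0.7 [366. 341.] 625 [ 282. -248.] [146.  33.] 13.6 at [ 0.244  -0.2571  0.045 ]
rail_a_center 0.6 [182. 182.] 2429 [584. -31.] [133.  41.] 77.7 at [ 0.5864 -0.0321  0.045 ]
offcut_center 0.6 [179. 151.] 1630 [629. -40.] [94. 35.] 76.7 at [ 0.6294 -0.0421  0.045 ]
deck_lip 0.29 [203.  54.] 2705 [ 740. -114.] [87. 70.] 78.0 at [ 0.7466 -0.107   0.027 ]
deck_stop 0.69 [282. 168.] 21651 [ 557. -123.] [371. 219.] 77.2 at [ 0.5662 -0.1804  0.015 ]
```

View pics/w1.png

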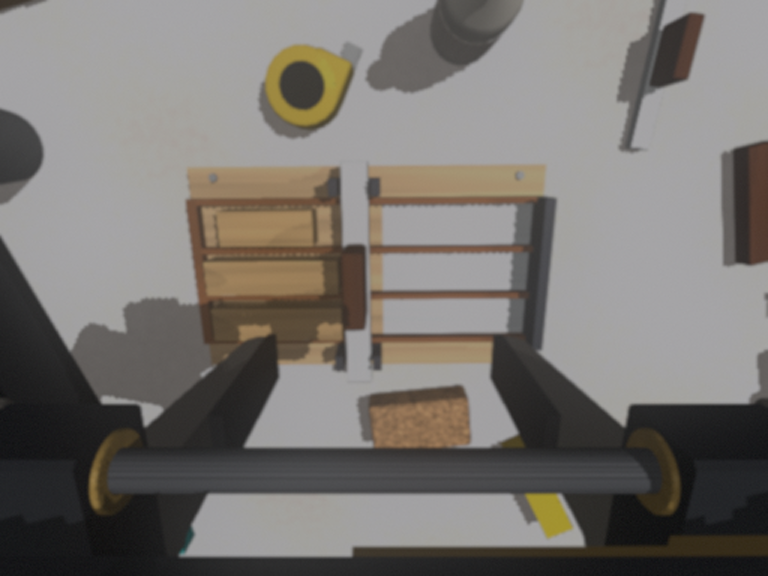

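The wrist view shows the bar running vertically at about (357,270) in the 768 px picture and its handle top at about (355,287). Two long rails lie in the middle and near lanes, and the offcut lies in the far lane. The stop is on the right at about (543,270).

```bash
python3 - <<'E'
from h import *
import pickle
c,im=pickle.load(open("w1.pkl","rb"))
f=lambda p,z:ray("wrist",np.array(p)/1.5,z,c)[:,:2]
A=f([[341,162],[367,160],[348,381],[371,379]],.045); print("bar top",A.round(4),A.mean(0), np.degrees(np.arctan2(*(A[:2].mean(0)-A[2:].mean(0))[::-1])),np.linalg.norm(A[:2].mean(0)-A[2:].mean(0)))
H=f([[343,246],[365,246],[346,328],[366,328]],.095); print("handle",H.round(4),H.mean(0))
# strip centrelines ends at z .027: lip side, stop side
s=f([[196,202],[530,202],[200,250],[531,249],[207,296],[524,296],[208,342],[490,338]],.027)
d=s[1]-s[0];print("strips",s.round(4),[round(float(np.degrees(np.arctan2(*(s[i+1]-s[i])[::-1]))),2) for i in(0,2,4,6)])
print("deckcorners",f([[188,168],[545,165]],.027).round(4),f([[188,168],[545,165]],.015).round(4))
# color zoom crop
cv2.imwrite("pics/crop1.png",cv2.resize(im[100:260,115:385,::-1],None,fx=2.9,fy=2.9,interpolation=cv2.INTER_CUBIC))
# refine: wrist traces
E
```

```text
bar top [[ 0.6701 -0.123 ]
 [ 0.6664 -0.1463]
 [ 0.4569 -0.0739]
 [ 0.4537 -0.0979]] [ 0.56178837 -0.11028548] -12.899352687031396 0.2184898802053141
handle [[ 0.6026 -0.1119]
 [ 0.5984 -0.1298]
 [ 0.5315 -0.0958]
 [ 0.5274 -0.113 ]] [ 0.56498102 -0.11261141]
strips [[ 0.6675  0.0251]
 [ 0.5929 -0.2901]
 [ 0.622   0.0374]
 [ 0.5469 -0.2846]
 [ 0.575   0.0469]
 [ 0.5    -0.2707]
 [ 0.5266  0.0631]
 [ 0.4623 -0.229 ]] [-103.32, -103.13, -103.3, -102.41]
deckcorners [[ 0.6992  0.0215]
 [ 0.6238 -0.3088]] [[ 0.7006  0.0267]
 [ 0.623  -0.313 ]]
```

View pics/crop1.png

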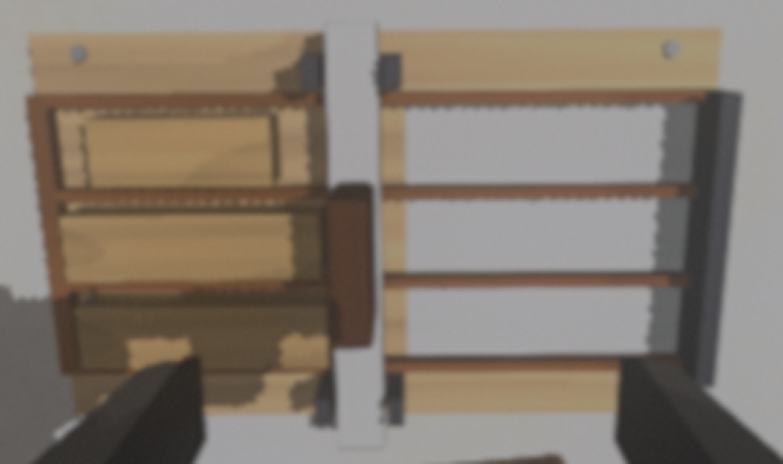

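```bash
python3 -c "
from h import *
go([.563,-.111,.055],-.228)"
```

```text
pos [ 0.5786 -0.1417  0.2797] rot [ 3.142 -0.    -0.233] F [ 0.5 -0.8 -0.1] t 3.67 w 0.0921 | turn -0.005 tool mm [-22.1 -26.4 224.7]
```

send_rows(increments=[-11,-13,25,0,1,-11,-13,40,0,1,0,0,45,0,1,0,0,40,0,1,0,0,35,0,1,0,0,25,0,1,0,0,15,0,1,0,0,0,0,1,0,0,0,0,1])

```text
time_s: 4.8
eef_pos: [0.5644, -0.1113, 0.0559]
ee_rot: [3.141, -0.002, -0.232]
wrist_force: [1.2, -0.0, 0.9]
width: 0.0918
gripper_force: 0.0
```

```bash
python3 - <<'E'
from h import *
go([.563,-.111,.055],-.228)
c=arm.get_calibration("wrist"); im=arm.get_image("wrist")
for d in arm.trace("bar_grip","wrist"):
    ys,xs=np.nonzero(d["pixels"]); P=ray("wrist",np.c_[xs,ys],.045,c)[:,:2]; print(d["conf"],d["at"],cv2.minAreaRect((P*1000).astype(np.float32)))
save("wrist","g1.png",im)
E
```

```text
pos [ 0.5644 -0.1113  0.0559] rot [ 3.141e+00 -2.000e-03 -2.320e-01] F [ 1.2 -0.   0.9] t 4.8 w 0.0918 | turn -0.0043 tool mm [-1.4  0.   0.9]
0.74 [253.2, 192.0] ((561.32763671875, -109.04802703857422), (28.513526916503906, 221.40591430664062), 77.3798828125)
0.27 [334.7, 155.7] ((558.0062866210938, -125.02731323242188), (333.7864685058594, 205.89584350585938), 77.09542846679688)
```

View pics/g1.png

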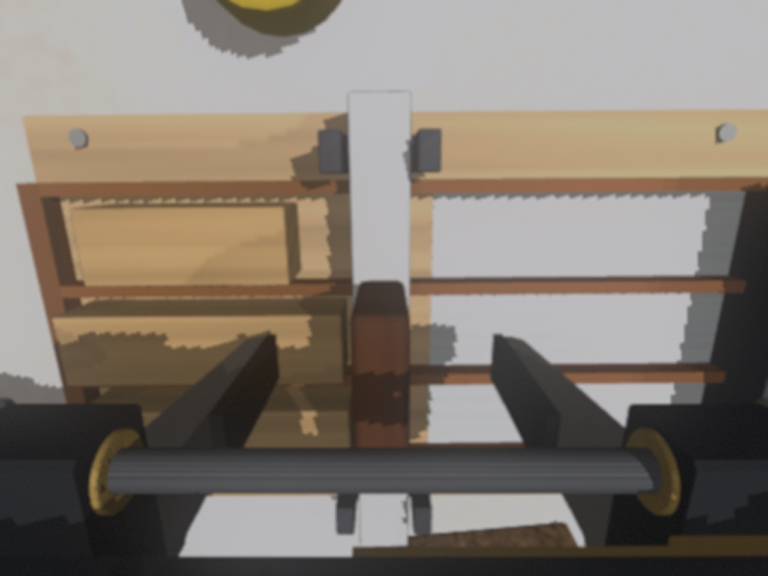

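The handle, at column 381, is centred between the fingers (midpoint about 385), so I'm closing and then lifting gently.

send_rows(increments=[0,0,0,0,-1,0,0,0,0,-1,0,0,0,0,-1,0,0,0,0,-1,0,0,0,0,-1,0,0,0,0,-1,0,0,0,0,-1,0,0,0,0,-1])

```text
time_s: 5.9
eef_pos: [0.5634, -0.1108, 0.0546]
ee_rot: [-3.141, 0.0, -0.232]
wrist_force: [0.3, -0.7, 0.1]
width: 0.02
gripper_force: 30.0
```

send_rows(increments=[0,0,-5,0,-1,0,0,-10,0,-1,0,0,-15,0,-1,0,0,-20,0,-1,0,0,-25,0,-1,0,0,-25,0,-1,0,0,-25,0,-1,0,0,-20,0,-1,0,0,-5,0,-1,0,0,0,0,-1,0,0,0,0,-1])

```text
time_s: 7.28
eef_pos: [0.5627, -0.1106, 0.2035]
ee_rot: [-3.141, 0.002, -0.232]
wrist_force: [-0.3, 0.6, -2.8]
width: 0.0197
gripper_force: 30.0
```

```bash
python3 -c "
from h import *
go([.5717,.2844,.2],.126)"
```

```text
pos [ 0.5627 -0.1106  0.2035] rot [-3.141e+00  2.000e-03 -2.320e-01] F [-0.3  0.6 -2.8] t 7.28 w 0.0197 | turn -0.3582 tool mm [  58.5 -390.7    3.5]
```

send_rows(increments=[0,0,0,-0.09,-1,0,0,0,-0.09,-1,0,0,0,-0.09,-1,0,0,0,-0.088,-1,4,-25,0,0,-1,6,-40,0,0,-1,6,-45,0,0,-1,7,-45,0,0,-1,7,-45,0,0,-1,7,-45,0,0,-1,7,-45,0,0,-1,7,-45,0,0,-1])

```text
time_s: 8.78
eef_pos: [0.5713, 0.2293, 0.2034]
ee_rot: [3.141, 0.002, 0.126]
wrist_force: [0.7, -0.2, -2.8]
width: 0.0199
gripper_force: 30.0
```

send_rows(increments=[6,-40,0,0,-1,2,-15,0,0,-1,0,0,0,0,-1,0,0,0,0,-1,0,0,0,0,-1])

```text
time_s: 9.4
eef_pos: [0.5733, 0.2822, 0.2046]
ee_rot: [3.141, 0.0, 0.124]
wrist_force: [-0.1, 0.1, -3.1]
width: 0.02
gripper_force: 30.0
```

```bash
python3 - <<'E'
from h import *
import pickle
go([.5717,.2844,.2],.126)
c=arm.get_calibration("wrist"); im=save("wrist","t1.png"); pickle.dump((c,im),open("t1.pkl","wb"))
for n,z in (("tray",.018),("bar_grip",.19)):
  for d in arm.trace(n,"wrist"):
    ys,xs=np.nonzero(d["pixels"]); P=ray("wrist",np.c_[xs,ys],z,c)[:,:2]; print(n,d["conf"],d["at"],len(xs),cv2.minAreaRect((P*1000).astype(np.float32)))
E
```

```text
pos [0.5733 0.2822 0.2046] rot [3.141 0.    0.124] F [-0.1  0.1 -3.1] t 9.4 w 0.02 | turn -0.0019 tool mm [-1.3 -2.4  4.6]
tray 0.79 [232.6, 135.5] 7099 ((605.50244140625, 290.39984130859375), (221.98878479003906, 100.74634552001953), 6.738016605377197)
bar_grip 0.73 [255.9, 189.3] 10661 ((569.16455078125, 280.9706115722656), (226.06158447265625, 27.792734146118164), 7.083241939544678)
```

View pics/t1.png

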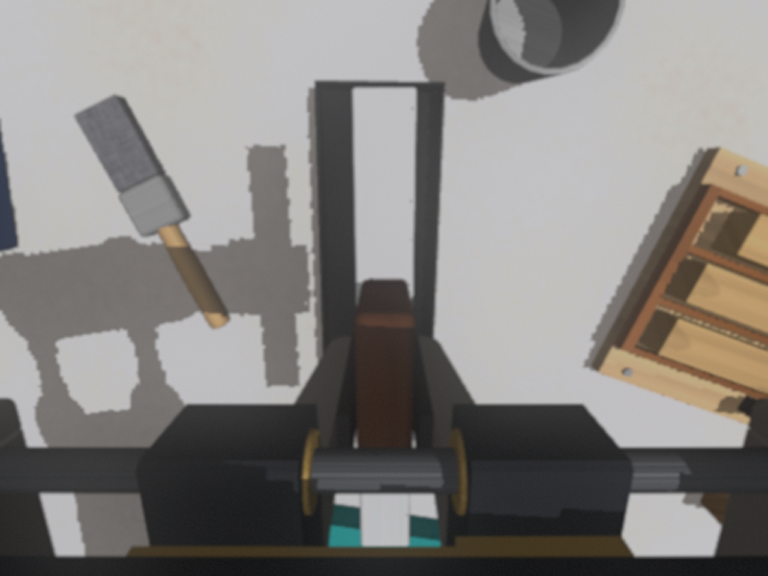

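The bar is held level over the tray. The tray's far rim corners show at (317,82) and (445,82), and the bar covers the tray's middle.

```bash
python3 - <<'E'
from h import *
import pickle
c,_=pickle.load(open("t1.pkl","rb"))
P=ray("wrist",np.array([[316,82],[445,82],[440,160]])/1.5,.018,c)[:,:2]; m=P[:2].mean(0); d=P[0]-P[1]; a=np.arctan2(d[1],d[0])-np.pi/2
print(P,np.linalg.norm(d),a, m-.14*np.array([np.cos(.12),np.sin(.12)]))
go([.575,.285,.031],.122)
E
```

```text
[[0.70820591 0.35107405]
 [0.72030359 0.25345864]
 [0.66359687 0.24826567]] 0.09836219930718897 0.12330343642314046 [0.57526154 0.28550663]
pos [0.5732 0.2827 0.2047] rot [ 3.142 -0.     0.125] F [ 0.3  0.8 -2.5] t 9.55 w 0.0199 | turn 0.0027 tool mm [  2.1  -2.  173.7]
```

send_rows(increments=[2,-2,15,0,-1,0,0,25,0,-1,0,0,30,0,-1,0,0,30,0,-1,0,0,25,0,-1,0,0,20,0,-1,0,0,13,0,-1,0,0,8,0,-1,0,0,4,0,-1,0,0,2,0,-1,0,0,1,0,-1,0,0,0,0,-1])

```text
time_s: 11.05
eef_pos: [0.575, 0.2858, 0.032]
ee_rot: [-3.141, -0.001, 0.126]
wrist_force: [0.7, 0.1, -3.5]
width: 0.0198
gripper_force: 30.0
```

send_rows(increments=[0,0,1,0,-1,0,0,1,0,-1,0,0,0.5,0,-1,0,0,0,0,-1])

```text
time_s: 11.55
eef_pos: [0.5749, 0.2858, 0.0296]
ee_rot: [3.142, -0.0, 0.126]
wrist_force: [-1.6, 0.5, 2.0]
width: 0.0202
gripper_force: 30.0
```

send_rows(increments=[0,0,0,0,0,0,0,0,0,0,0,0,0,0,0,0,0,0,0,0,0,0,0,0,0,0,0,0,0,0,0,0,-15,0,0,0,0,-25,0,0,0,0,-35,0,0,0,0,-40,0,-1,0,0,-30,0,-1,0,0,-5,0,-1])

```text
time_s: 13.05
eef_pos: [0.5766, 0.2863, 0.1831]
ee_rot: [-3.141, -0.006, 0.126]
wrist_force: [-0.0, 0.3, -0.3]
width: 0.0184
gripper_force: 0.0
```

```bash
python3 - <<'E'
from h import *
go([.575,.285,.2],.122)
c=arm.get_calibration("wrist"); im=save("wrist","t2.png")
for n,z in (("tray",.018),("bar_grip",.02)):
  for d in arm.trace(n,"wrist"):
    ys,xs=np.nonzero(d["pixels"]); P=ray("wrist",np.c_[xs,ys],z,c)[:,:2]; print(n,d["conf"],d["at"],len(xs),cv2.minAreaRect((P*1000).astype(np.float32)))
E
```

```text
pos [0.5766 0.2863 0.1831] rot [-3.141 -0.006  0.126] F [-0.   0.3 -0.3] t 13.05 w 0.0184 | turn 0.0039 tool mm [ -1.7   1.1 -16.9]
tray 0.96 [247.2, 139.1] 12657 ((577.3214721679688, 286.81097412109375), (279.9691467285156, 100.90840911865234), 6.509008884429932)
bar_grip 0.81 [257.1, 175.7] 3919 ((573.1514282226562, 284.1622009277344), (220.6901092529297, 28.66290283203125), 7.204901695251465)
```

View pics/t2.png

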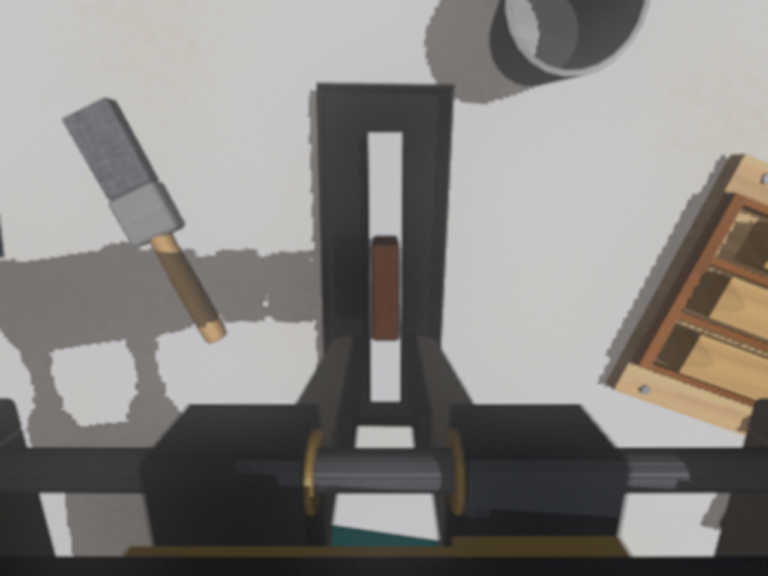

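The bar lies flat in the tray, centred at (385,270) with its handle up. Next come the rails.

```bash
cat >> h.py <<'E'
DC=np.array([.5607,-.1192]); DY=-.230
def dk(x,y): return DC+x*np.array([np.cos(DY),np.sin(DY)])+y*np.array([-np.sin(DY),np.cos(DY)])
def indeck(P):
    d=np.array(P)[:2]-DC; return np.round([d@[np.cos(DY),np.sin(DY)],d@[-np.sin(DY),np.cos(DY)]],4)
E
python3 -c "
from h import *
go([*dk(0,.225),.18],DY); print(indeck(arm.read_state()['eef_pos']))"
```

```text
pos [0.5742 0.2855 0.1782] rot [3.141e+00 1.000e-03 1.260e-01] F [-0.3 -0.3 -0.5] t 13.2 w 0.0059 | turn 0.3558 tool mm [ 79.1 172.2  -1.8]
[-0.0791  0.3972]
```

send_rows(increments=[0,0,0,0.12,-1,0,0,0,0.12,-1,0,0,0,0.116,-1,16,35,0,0,-1,21,46,0,0,-1,21,46,0,0,-1,16,35,0,0,-1,5,10,0,0,-1,0,0,0,0,-1,0,0,0,0,-1])

```text
time_s: 14.45
eef_pos: [0.6119, 0.1017, 0.1786]
ee_rot: [-3.141, 0.001, -0.229]
wrist_force: [0.2, 0.2, -0.3]
width: 0.0007
gripper_force: 0.0
```

```bash
python3 m2.py w2 ; python3 -c "
from h import *
go([*dk(0,.225),.034],DY); print(indeck(arm.read_state()['eef_pos']))"
```

```text
pos [0.6119 0.1017 0.1786] rot [-3.141e+00  1.000e-03 -2.290e-01] F [ 0.2  0.2 -0.3] t 14.45 w 0.0007 | turn 0.0033 tool mm [  31.3  227.6 -101.4]
deck 0.87 [438. 166.] 25562 [568. -77.] [273. 214.] 77.0 at [ 0.5845 -0.1056  0.027 ]
deck 0.18 [108. 183.] 8838 [582. 278.] [269. 106.] 6.6 at [0.6506 0.2691 0.027 ]
tray 0.98 [112. 185.] 9075 [579. 284.] [277. 111.] 6.7 at [0.6462 0.2707 0.018 ]
bar_grip 0.73 [107. 241.] 5196 [607. 265.] [151.  59.] 6.9 at [0.5977 0.2656 0.075 ]
rail_a_center 0.85 [374. 184.] 4158 [584. -27.] [135.  39.] 76.9 at [ 0.5854 -0.0252  0.045 ]
offcut_center 0.84 [378. 142.] 3214 [631. -34.] [99. 37.] 76.9 at [ 0.6296 -0.0347  0.045 ]
deck_slots 0.64 [435. 163.] 25857 [568. -76.] [271. 214.] 76.9 at [ 0.5892 -0.1006  0.029 ]
deck_slots 0.32 [376. 184.] 4245 [579. -33.] [142.  40.] 76.9 at [ 0.5802 -0.0331  0.029 ]
deck_lip 0.67 [375. 182.] 4219 [579. -34.] [143.  42.] 76.9 at [ 0.582  -0.0326  0.027 ]
deck_lip 0.62 [437. 163.] 25584 [568. -77.] [272. 214.] 76.9 at [ 0.588  -0.1046  0.027 ]
deck_stop 0.71 [440. 163.] 25813 [564. -82.] [282. 223.] 77.4 at [ 0.5833 -0.1147  0.015 ]
deck_stop 0.3 [112.  53.] 8475 [780. 218.] [113. 101.] 86.4 at [0.7827 0.2195 0.015 ]
pos [0.6124 0.1004 0.1791] rot [-3.142 -0.    -0.23 ] F [0.2 0.2 0.5] t 14.9 w 0.0003 | turn 0.0001 tool mm [ -0.2   0.6 145.1]
[2.000e-04 2.256e-01]
```

View pics/w2.png

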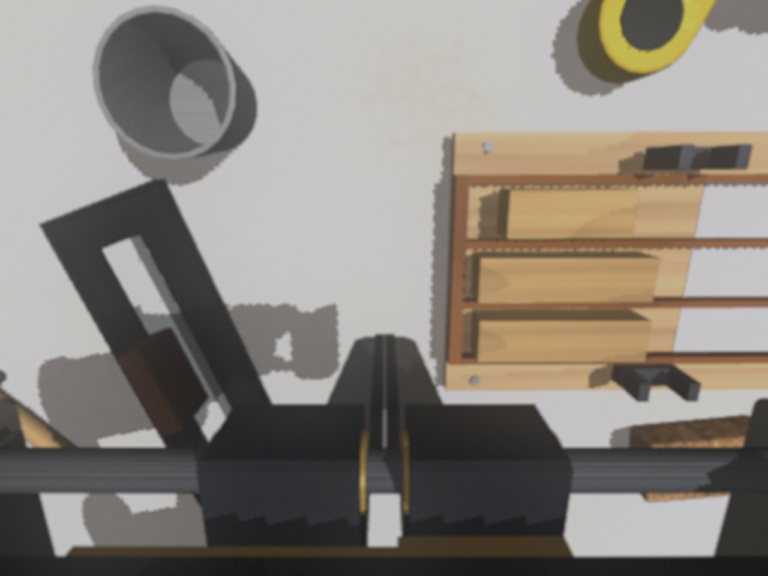

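The picture shows all three blocks stored: the offcut in the far lane at about (600,212), and the rails in the middle lane (567,280) and near lane (560,337). The closed fingers stand outside the lip.

send_rows(increments=[0,0,30,0,-1,0,0,40,0,-1,0,0,35,0,-1,0,0,25,0,-1,0,0,15,0,-1,0,0,0,0,-1,0,10,0,0,-1,0,15,0,0,-1,0,15,0,0,-1,0,15,0,0,-1,0,15,0,0,-1,0,15,0,0,-1])

```text
time_s: 16.4
eef_pos: [0.5931, 0.0166, 0.0344]
ee_rot: [-3.141, -0.001, -0.23]
wrist_force: [-0.7, 1.2, 1.4]
width: 0.0002
gripper_force: 1.0
```

```bash
python3 -c "
from h import *
go([*dk(0,-.017),.034],DY); print(indeck(arm.read_state()['eef_pos']))"
```

```text
pos [0.5931 0.0166 0.0344] rot [-3.141e+00 -1.000e-03 -2.300e-01] F [-0.7  1.2  1.4] t 16.4 w 0.0002 | turn -0.0005 tool mm [ -0.6 156.6   0.4]
[0.0006 0.1396]
```

send_rows(increments=[0,16,0,0,-1,0,16,0,0,-1,0,16,0,0,-1,0,16,0,0,-1,0,16,0,0,-1,0,16,0,0,-1,0,16,0,0,-1,0,12,0,0,-1,0,8,0,0,-1,0,5,0,0,-1,0,4,0,0,-1,0,0,0,0,-1])

```text
time_s: 17.9
eef_pos: [0.5607, -0.12, 0.0339]
ee_rot: [3.141, 0.0, -0.23]
wrist_force: [0.0, -0.2, -0.6]
width: 0.0003
gripper_force: 0.0
```

```bash
cat > m3.py <<'E'
from h import *
go([*dk(0,-.017),.034],DY); print(indeck(arm.read_state()['eef_pos']))
im=arm.get_image("wrist"); c=arm.get_calibration("wrist")
for n in("rail_a_center","offcut_center"):
  for d in arm.trace(n,"wrist"):
    ys,xs=np.nonzero(d["pixels"]); P=ray("wrist",np.c_[xs,ys],.045,c)
    D=np.array([indeck(p) for p in P])
    print(n,round(d["conf"],2),d["at"],"deck x",np.percentile(D[:,0],[1,99]),"y",np.percentile(D[:,1],[1,99]))
E
python3 m3.py
```

```text
pos [ 0.5607 -0.12    0.0339] rot [ 3.141  0.    -0.23 ] F [ 0.  -0.2 -0.6] t 17.9 w 0.0003 | turn -0.0001 tool mm [-0.1 16.2 -0.1]
[ 0.0001 -0.0008]
rail_a_center 0.61 [386.1, 236.8] deck x [-0.0175  0.0242] y [-0.1432 -0.0163]
offcut_center 0.74 [93.8, 166.6] deck x [0.0316 0.0659] y [0.0436 0.1394]
```

send_rows(increments=[0,4,0,0,-1,0,4,0,0,-1,0,3,0,0,-1,0,2,0,0,-1,0,1,0,0,-1,0,1,0,0,-1,0,0,0,0,-1])

```text
time_s: 18.92
eef_pos: [0.5574, -0.1345, 0.0342]
ee_rot: [3.141, -0.0, -0.23]
wrist_force: [0.3, 0.3, -0.1]
width: 0.0008
gripper_force: 0.0
```

```bash
python3 m3.py
```

```text
pos [ 0.5574 -0.1345  0.0342] rot [ 3.141 -0.    -0.23 ] F [ 0.3  0.3 -0.1] t 18.93 w 0.0008 | turn -0.0002 tool mm [-0.3  1.3  0.2]
[ 0.0003 -0.0157]
rail_a_center 0.86 [386.8, 235.3] deck x [-0.0174  0.0249] y [-0.158059 -0.031   ]
offcut_center 0.88 [80.2, 166.5] deck x [0.0311 0.0661] y [0.0411 0.1303]
```

send_rows(increments=[0,1,0,0,-1,0,1,0,0,-1,0,1,0,0,-1,0,0,0,0,-1])

```text
time_s: 19.58
eef_pos: [0.5567, -0.1374, 0.0341]
ee_rot: [3.142, -0.0, -0.23]
wrist_force: [-0.4, -0.0, 0.9]
width: 0.0005
gripper_force: 0.2
```

send_rows(increments=[0,1,0,0,-1,0,1,0,0,-1,0,0,0,0,-1])

```text
time_s: 19.95
eef_pos: [0.5563, -0.1394, 0.0342]
ee_rot: [3.141, -0.0, -0.23]
wrist_force: [0.3, 0.8, -0.3]
width: 0.0006
gripper_force: 0.3
```

send_rows(increments=[0,1,0,0,-1,0,1,0,0,-1,0,0,0,0,-1])

```text
time_s: 20.32
eef_pos: [0.556, -0.1405, 0.0341]
ee_rot: [-3.14, -0.0, -0.23]
wrist_force: [2.0, 5.0, 0.7]
width: 0.0005
gripper_force: 2.7
```

```bash
python3 m3.py
```

```text
pos [ 0.556  -0.1405  0.0341] rot [-3.14 -0.   -0.23] F [2.  5.  0.7] t 20.32 w 0.0005 | turn -0.0004 tool mm [-0.3 -4.8  0.1]
[ 0.0003 -0.0218]
rail_a_center 0.89 [386.1, 237.7] deck x [-0.0181  0.0249] y [-0.1641 -0.037 ]
offcut_center 0.91 [75.2, 166.2] deck x [0.031  0.0666] y [0.0401 0.1246]
```

The force rose to 5 N and the rail's end reads -0.164, so it is at the stop. I'm backing off and going to the second lane.

send_rows(increments=[0,-5,0,0,-1,0,0,-20,0,-1,0,0,-30,0,-1,0,-20,-10,0,-1,-6,-30,0,0,-1,-8,-40,0,0,-1,-8,-40,0,0,-1,-8,-40,0,0,-1,-8,-40,0,0,-1,-10,-23,0,0,-1,0,-8,0,0,-1,0,0,0,0,-1])

```text
time_s: 21.98
eef_pos: [0.5653, 0.1095, 0.0942]
ee_rot: [3.141, -0.0, -0.229]
wrist_force: [0.0, -0.1, 0.7]
width: 0.0003
gripper_force: 0.0
```

```bash
python3 m3.py; python3 -c "
from h import *
go([*dk(-.048,.225),.034],DY)"
```

```text
pos [0.5653 0.1095 0.0942] rot [ 3.141 -0.    -0.229] F [ 0.  -0.1  0.7] t 21.98 w 0.0003 | turn 0.0007 tool mm [ 47.6 240.8  60.2]
[-0.0476  0.2238]
offcut_center 0.73 [427.6, 89.8] deck x [0.0309 0.0643] y [0.0503 0.1481]
pos [0.5654 0.1083 0.0941] rot [ 3.141 -0.    -0.231] F [ 0.  -0.4  0.2] t 22.12 w 0.0002 | turn -0.0013 tool mm [-0.7 -2.4 60.1]
```

send_rows(increments=[0,0,25,0,-1,0,0,25,0,-1,0,0,10,0,-1,0,0,0,0,-1,0,10,0,0,-1,0,15,0,0,-1,0,15,0,0,-1,0,15,0,0,-1,0,15,0,0,-1,0,15,0,0,-1,0,15,0,0,-1,0,15,0,0,-1])

```text
time_s: 23.62
eef_pos: [0.5388, -0.0037, 0.0342]
ee_rot: [-3.141, -0.0, -0.23]
wrist_force: [0.7, 0.8, 2.0]
width: 0.0002
gripper_force: 0.8
```

send_rows(increments=[0,16,0,0,-1,0,16,0,0,-1,0,16,0,0,-1,0,16,0,0,-1,0,16,0,0,-1,0,12,0,0,-1,0,8,0,0,-1,0,5,0,0,-1,0,4,0,0,-1,0,4,0,0,-1,0,0,0,0,-1])

```text
time_s: 25.0
eef_pos: [0.5131, -0.1129, 0.034]
ee_rot: [3.141, 0.0, -0.23]
wrist_force: [0.7, 0.4, -0.3]
width: 0.0006
gripper_force: 0.0
```

```bash
python3 m3.py
```

```text
pos [ 0.5131 -0.1129  0.034 ] rot [ 3.141  0.    -0.23 ] F [ 0.7  0.4 -0.3] t 25.0 w 0.0006 | turn -0.0002 tool mm [47.8 12.3  0. ]
[-0.0478 -0.0047]
rail_a_center 0.67 [408.3, 166.8] deck x [-0.0176  0.0173] y [-0.1496 -0.0326]
offcut_center 0.97 [83.3, 77.7] deck x [0.0307 0.064 ] y [0.0427 0.1298]
```

send_rows(increments=[0,3,0,0,-1,0,3,0,0,-1,0,3,0,0,-1,0,2,0,0,-1,0,2,0,0,-1,0,1,0,0,-1,0,1,0,0,-1,0,0,0,0,-1])

```text
time_s: 26.15
eef_pos: [0.5098, -0.1274, 0.0341]
ee_rot: [3.141, -0.0, -0.23]
wrist_force: [-0.1, 0.9, -0.0]
width: 0.0005
gripper_force: 0.0
```

send_rows(increments=[0,1,0,0,-1,0,1,0,0,-1,0,0,0,0,-1])

```text
time_s: 26.52
eef_pos: [0.5093, -0.1294, 0.0341]
ee_rot: [3.142, -0.0, -0.23]
wrist_force: [-0.0, 0.0, 0.8]
width: 0.0004
gripper_force: 0.1
```

send_rows(increments=[0,1,0,0,-1,0,1,0,0,-1,0,0,0,0,-1])

```text
time_s: 26.9
eef_pos: [0.5091, -0.1299, 0.0341]
ee_rot: [-3.139, 0.0, -0.231]
wrist_force: [1.8, 6.4, 1.7]
width: 0.0004
gripper_force: 3.4
```

The second rail is also at the stop (6.4 N). I'm backing off, rising and checking everything.

send_rows(increments=[0,-5,0,0,-1,0,-5,-5,0,-1,0,0,-25,0,-1,0,0,-40,0,-1,0,0,-50,0,-1,0,0,-50,0,-1,20,-15,-40,0,-1,20,0,-30,0,-1,0,0,0,0,-1,0,0,0,0,-1])

```text
time_s: 28.15
eef_pos: [0.5524, -0.1157, 0.2724]
ee_rot: [-3.141, 0.003, -0.23]
wrist_force: [0.1, -0.5, -0.4]
width: 0.0001
gripper_force: 0.0
```

```bash
python3 m3.py; python3 -c "
from h import *
save('wrist','end.png')"
```

```text
pos [ 0.5524 -0.1157  0.2724] rot [-3.141e+00  3.000e-03 -2.300e-01] F [ 0.1 -0.5 -0.4] t 28.15 w 0.0001 | turn -0.0003 tool mm [  8.9  18.5 238.4]
[-0.0089  0.0015]
rail_a_center 0.65 [328.7, 161.0] deck x [-0.0178  0.019 ] y [-0.16233 -0.0344 ]
rail_a_center 0.59 [96.4, 347.1] deck x [-0.3513 -0.2875] y [0.212498 0.346551]
rail_a_center 0.56 [383.9, 335.9] deck x [-0.314   -0.17734] y [-0.23171 -0.16506]
offcut_center 0.72 [189.3, 132.7] deck x [0.0314 0.0645] y [0.0488 0.139 ]
```

View pics/end.png

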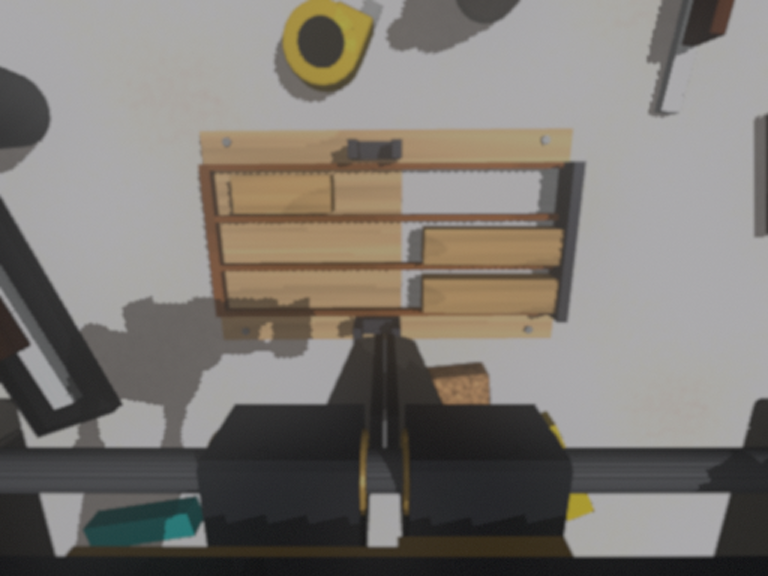

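The picture shows both rails against the stop, ending at about column 560. The offcut is in place at (282,195), and the bar is in the tray.

```bash
python3 -c "
from station import arm
print(arm.sign_off())"
```

```text
the job is handed in; nothing more can be done
None
```

I handed in the job at about 28 s of robot time: the bar lies flat in the tray with its handle up, both long rails are against the stop, the offcut was left in its lane, and no bystander was touched as far as the final wrist picture shows (the verdict was not reported back).

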